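# Set a concrete core on the photo stage and hold the reflector cover at 50 degrees

### The job

Get the yellow-banded concrete core ready for its raking-light photograph: first set it down gently, upright and flat on the steel stage plate, centred between the four brass stops, and let go of it while the lamp box is still shut. Then take the red grip of the lamp box cover, raise the cover to 50 degrees and finish while holding it there with the gripper, because it falls shut when released. Leave the two plain cores and the steel weight where they stand.

Things in the scene. Friction and masses are not known exactly. Their poses are not given: they have to be found in the camera images.
- core: The core to place: upright grey concrete cylinder, 50 mm diameter, 60 mm high, about 0.28 kg, with a yellow painted band round its upper part (40 to 54 mm above its foot) and a yellow disc on top. Origin at the centre of its underside, z up along its axis.
- plain_a: Bystander: concrete core of the same size (50 mm diameter, 60 mm high) with no yellow band. Origin at the centre of its underside. The three cores stand on the bench at the robot's right, in any order, at least 100 mm apart (centres).
- plain_b: Bystander: a second plain core like plain_a. Origin at the centre of its underside.
- weight: Bystander: steel check weight with a knob, 38 mm diameter, 43 mm high, 0.3 kg, on the bench at the robot's left. Origin at the centre of its underside.
- station: Inspection stand fixed to the bench: grey base 210 (x) by 370 (y) by 8 mm; at its -y end the stage plate, at its +y end a blue lamp box 180 by 160 mm, top 66 mm above the bench, shut by the hinged cover. Origin: centre of the base's underside; x points about away from the robot, y about to the robot's left (turned up to 0.2 rad).
- stage_center (a point): Centre of the top of the steel stage plate (130 by 130 mm, top 20 mm above the bench), where the core's foot belongs. Four brass stops, 10 mm high above the plate, stand on its +x, -x, +y and -y sides, inner faces 29 mm and outer faces 41 mm from this point: a core has 4 mm of play each way. Axes as the stand's.
- cover (a joint): Angle of the lamp box cover: 0 is shut (level), grows as it opens, end stop at 1.35 rad; 50 degrees is 0.873 rad. It falls shut from any angle by its weight (0.35 kg) and a weak spring: about 2 to 4 N upward at the grip holds it.
- cover_hinge (a point): Middle of the cover's hinge line (along stand x), 72 mm above the bench, on the box side away from the stage. The cover, an aluminium panel 180 (along the hinge) by 150 by 6 mm, white beneath, reaches from it towards the stage (stand -y); its free edge rises. At the hinge's far (+x) end a white disc has a red line at 50 degrees, which the cover's black pointer then meets.
- cover_grip (a point): Middle of the cover's red grip: round bar, 14 mm thick, 60 mm long, parallel to the hinge line, sticking out of the cover's side towards the robot near the free edge. At angle a it lies at hinge + (-0.140, -0.135 cos a, 0.135 sin a) m in stand axes. Free on all sides (50 mm from here to the cover's side); it may turn between the fingers.
There are look-alikes about, which are no part of the job. What is shaped like the core but green or purple is not meant.

How it is judged (in metres and radians):
On the way:
1. the banded core stands upright and flat on the stage plate, centred between the stops, let go, with the cover still shut (horizontal distance between core and stage_center below 0.0065 m and z of core in the frame of stage_center below 0.003 m and angle between core's own z axis and vertical below 0.06 rad and linear speed of core below 0.03 m/s and contact force between the fingers and core below 0.1 N and value of joint cover below 0.1 rad), for 0.2 s.
At the end, for the whole second after the job is handed in: The fingers carry the cover (over 0.5 N), still, at 50 degrees within 5 either way; the banded core stands free, upright and flat on the stage plate (foot within 3 mm) within 6.5 mm of the centre between the stops; plain cores and weight are within 20 mm of their starts (value of joint cover between 0.785 and 0.96 rad and velocity of joint cover between -0.1 and 0.1 rad/s and contact force between the fingers and cover above 0.5 N and horizontal distance between core and stage_center below 0.0065 m and z of core in the frame of stage_center below 0.003 m and angle between core's own z axis and vertical below 0.06 rad and linear speed of core below 0.03 m/s and contact force between the fingers and core below 0.1 N and distance of each of plain_a, plain_b, weight from where it was at the start of the episode below 0.02 m); the arm keeps its last pose, push and grip.
It fails at once if the banded core is dropped or knocked: it moves faster than 0.5 m/s while the gripper does not hold it (a fall of more than about 13 mm) (linear speed of core above 0.5 m/s and contact force between the fingers and core below 0.05 N).
It fails at once if a plain core or the weight is moved more than 20 mm (distance of any of plain_a, plain_b, weight from where it was at the start of the episode above 0.02 m).
It also fails if it takes over 51 s, if anything falls off the work surface, if the arm or the gripper's body presses on something with over 40 N, if the wrist force passes 120 N, or if a joint passes its speed limit or range.

### The arm

A 6-joint arm with a two-finger parallel gripper is mounted at the origin on the work surface. World frame = base frame: x ahead of the robot, y to its left, z up, the work surface at z = 0. Lengths are in m, angles in degrees, forces in N, time in s.
With the tool pointing down it reaches from about 0.4 to 0.825 m from the base axis. Payload 7 kg.
Tool frame: the origin (TCP) lies midway between the tips of the shut fingers; the grasp point (between the pads) lies 19 mm behind it; x points along the fingers, z is the direction in which the jaws open and shut, and the axes are right-handed (so a half turn about x gives the same grasp; the last joint's range is limited). The gripper opens to 88 mm and grips with 3 to 60 N. Pads are 19 mm wide; open, the fingers measure 130 mm over their backs; the gripper's body (78 mm by 193 mm) begins 47 mm behind the grasp point.
Start: joints at [-49.956, 20.546, 0.682, 0, -70.136, -16.507], TCP at [0.27, -0.619, 0.227] pointing down, gripper open.
Joint ranges: [-176.03, 176.03], [-82.01, 121.73], [-58.28, 71.71], [-173.87, 95.51], [-174.79, -0.11], [-173.66, 173.66]. Speed limits (degrees/s): [136.94, 136.94, 172.46, 180, 180, 180].

### API

Orientations are given as [roll, pitch, yaw] about the fixed x, y, z axes, in that order (R = Rz(yaw) Ry(pitch) Rx(roll)).
In Python, from plant import ctrl gives the robot as it stands.
- The arm moves only by the tool servo_tool, never from a script. Its argument "motion" is a list of rows, each an object with "offset": the shift along the tool's x, y, z in m, a list of three; "roll": the turn about the tool's x in degrees; "claw": the opening, from -1 (shut) to 1 (fully open), so that 0 is half open. In form: [{"offset": [x, y, z], "roll": roll, "claw": claw}, ...]. A call has 1 to 12 rows; each row shifts and turns the commanded pose from where the row before left it, along the tool's axes as they then stand; what a row does not reach is not made up. A row lasts 1/8 s, in which the tool goes at most 62.5 mm and 10.7 degrees, less where a joint would pass 70% of its speed; a pose out of reach is approached as far as the arm can. A call is refused whole if a number of a shift passes 0.0625 or a number of a turn 10.7, either way. A call with a gripper value outside its range is refused whole. The fingers move at their own pace and stop on an object; the grip force is fixed at half the most. Time passes only in rows, so rows that do not move let the fingers close. It gives the time, the measured TCP pose, the force and the opening at its end, in the units of the state.
- ctrl.get_obs(): the state, without advancing time (a new reading comes with each control period).
- ctrl.snapshot(name): name is "side" or "top"; returns a dict with "frame" (480x640x3 uint8, blue, green, red), "z_map" (480x640 float32, m along the optical axis (not along the pixel's ray), 0 where there is no reading), "mtx" (3x3 intrinsics, pixels), "k1" (the pictures are not rectified: a ray, as slopes to the right and down, at radius r is drawn at 1 + k1 r^2 times it, then the intrinsics apply), "extrinsics" (4x4, takes a point from camera to world coordinates). Camera axes: x right, y up, looking along -z (the intrinsics and any distortion apply to the point x, -y, -z); pixel columns grow to the right and rows downward; lengths in m; the calibration is good to about 2 mm. A picture is of the moment at which its call begins.
- ctrl.close_job(): hands the job in, once; it reports no verdict.
The state is a dict: "clock": time; "joint_pos": joint angles; "qvel": joint speeds; "tau": joint torques, N m; "tool_pos": TCP position; "orientation": TCP orientation; "force": force on the tool from outside, world axes, zero at the start; "moment": the same for the moment, N m; "opening": finger opening in m.
Only numpy, scipy, OpenCV 4.12 (cv2) and the standard library are available. Lean on these libraries where they do the work, as an engineer would, in place of code of your own. Each camera call takes 0.05 s, during which the arm holds its last target.

## Working session

There is one attempt and no reset: what is moved stays moved. The work goes in short steps, Python scripts to look and compute and a tool call to move; the robot and the scene stay as the last step left them, time stands still between calls to the robot, and variables do not carry over. Pictures are saved under pics/ and viewed, and the job is handed in when it is done.

Besides the shell and the picture viewer there is one more tool, called after "Call:" in YAML: its name, and indented under it one key for each argument. servo_tool: Moves the arm, as the interface text tells. Its arguments: {"type":"object","properties":{"motion":{"type":"array"}},"required":["motion"]}

```bash
ls; mkdir -p pics
python3 - <<'E'
from plant import ctrl
import cv2,numpy as np
print(ctrl.get_obs())
for n in("side","top"):
    s=ctrl.snapshot(n); cv2.imwrite(f"pics/{n}0.png",s["frame"]); np.savez(f"{n}0.npz",**s)
    print(n,s["mtx"],s["k1"],s["extrinsics"])
E
```

```text
pics
{'clock': 0.0, 'joint_pos': array([-4.99562357e+01,  2.05903594e+01,  6.33376524e-01, -2.27284109e-02,
       -7.01364769e+01, -1.65093796e+01]), 'qvel': array([-0.04841044, -0.01184833,  0.04971216, -0.05574566,  0.05785977,
       -0.02285766]), 'tau': array([-2.79102887e-04, -5.82721245e+01,  2.93045962e+01,  6.99710727e+00,
        6.85335224e-03, -1.41516525e-04]), 'tool_pos': array([ 0.26933811, -0.61838449,  0.22562362]), 'orientation': array([  3.6337887 ,  89.90412827, 117.16043329]), 'force': array([0.02052667, 0.22060035, 1.32649651]), 'moment': array([-0.00079599, -0.04414663, -0.01232847]), 'opening': 0.08746773399482209}
side [[477.15157162   0.         321.16618734]
 [  0.         477.15157162 239.24425266]
 [  0.           0.           1.        ]] -0.12750676592172927 [[-0.9735281   0.1176411  -0.19596837  0.29815473]
 [-0.22791799 -0.56422253  0.79354037  0.81257662]
 [-0.01721681  0.81719857  0.57609901  0.7159514 ]
 [ 0.          0.          0.          1.        ]]
top [[442.67726361   0.         318.26561655]
 [  0.         442.67726361 244.55103811]
 [  0.           0.           1.        ]] -0.10711941813295758 [[-2.42930965e-02  9.93757611e-01 -1.08883680e-01  4.32087876e-01]
 [-9.99704877e-01 -2.41422186e-02  2.70392732e-03 -6.33053192e-02]
 [ 5.83547554e-05  1.08917232e-01  9.94050820e-01  1.09824264e+00]
 [ 0.00000000e+00  0.00000000e+00  0.00000000e+00  1.00000000e+00]]
```

View pics/side0.png

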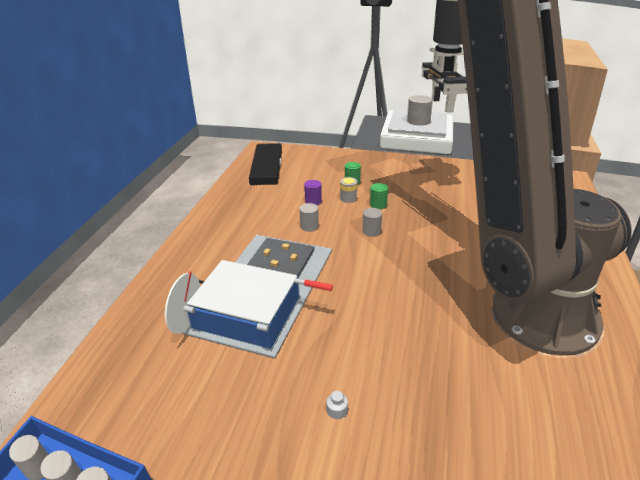

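View pics/top0.png

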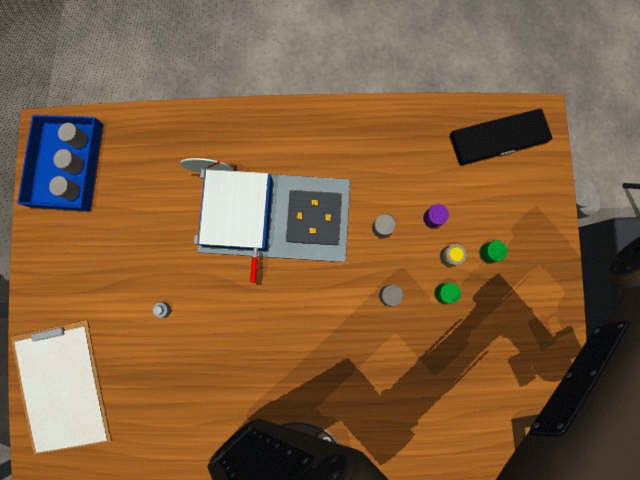

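The side view shows the banded core at about (348,190), the stage at (282,255) and the red grip at (318,285). In the top view they are at (456,254), (314,217) and (254,268). The plain cores are at (385,226) and (391,295), and the green and purple decoys stand close to the banded core.

```bash
cat > h.py <<'E'
import cv2,numpy as np
def ray(s,uv):
    uv=np.array(uv,float).reshape(-1,1,2); d=np.array([s["k1"],0,0,0],float)
    p=cv2.undistortPointsIter(uv,s["mtx"],d,None,None,(3,100,1e-10)).reshape(-1,2)
    E=s["extrinsics"]; c=np.c_[p[:,0],-p[:,1],-np.ones(len(p))]
    return E[:3,3],c@E[:3,:3].T
def onz(s,uv,z):
    o,d=ray(s,uv); return o+d*((z-o[2])/d[:,2])[:,None]
def tri(s1,uv1,s2,uv2):
    o1,d1=ray(s1,uv1);o2,d2=ray(s2,uv2);d1=d1[0];d2=d2[0]
    t=np.linalg.lstsq(np.c_[d1,-d2],o2-o1,rcond=None)[0]
    a=o1+t[0]*d1;b=o2+t[1]*d2
    return (a+b)/2,np.linalg.norm(a-b)
def blobs(img,lo,hi,amin=8):
    m=cv2.inRange(cv2.cvtColor(img,cv2.COLOR_BGR2HSV),lo,hi)
    n,l,st,c=cv2.connectedComponentsWithStats(m)
    return [(st[i,4],c[i].round(2),st[i,:4],l==i) for i in range(1,n) if st[i,4]>=amin]
def load(n): return dict(np.load(n))
E
python3 - <<'E'
from h import *
T=load("top0.npz");S=load("side0.npz")
for nm,s in(("top",T),("side",S)):
    for cn,lo,hi in(("yel",(20,120,100),(34,255,255)),("brass",(14,150,120),(24,255,255)),("red",(0,190,120),(5,255,255))):
        for a,c,b,m in blobs(s["frame"],lo,hi):
            print(nm,cn,a,c,b,onz(s,c,.06 if cn=="yel" else .03 if cn=="brass" else .072)[0].round(4))
E
```

```text
top yel 34 [314.35 202.15] [311 200   7   6] [ 0.6478 -0.0593  0.06  ]
top yel 33 [299.12 215.  ] [297 212   5   7] [ 0.6176 -0.0223  0.06  ]
top yel 36 [327.64 216.83] [325 214   6   7] [ 0.6115 -0.09    0.06  ]
top yel 32 [312.28 230.  ] [309 228   7   5] [ 0.5808 -0.0528  0.06  ]
top yel 168 [456.01 253.79] [449 247  15  15] [ 0.5157 -0.3932  0.06  ]
top brass 134833 [274.09 262.08] [  8  93 578 387] [0.509  0.0417 0.03  ]
top brass 32 [314.28 201.97] [311 200   7   5] [ 0.6545 -0.059   0.03  ]
top brass 33 [299.   215.18] [297 212   5   7] [ 0.6225 -0.0208  0.03  ]
top brass 35 [327.86 216.97] [325 214   6   7] [ 0.6164 -0.0913  0.03  ]
top brass 32 [312.28 230.09] [309 228   7   5] [ 0.5849 -0.0525  0.03  ]
top brass 12831 [465.67 423.23] [326 335 235 145] [ 0.1099 -0.4089  0.03  ]
top brass 12 [572.08 359.58] [571 358   4   5] [ 0.2478 -0.6867  0.03  ]
top brass 23 [526.78 429.48] [525 427   5   7] [ 0.0849 -0.5618  0.03  ]
top red 138 [253.38 269.86] [250 257   8  26] [0.489  0.0861 0.072 ]
side yel 45 [348.07 180.33] [343 178  11   6] [ 0.5125 -0.3951  0.06  ]
side yel 69 [348.36 187.78] [340 185  18   6] [ 0.5036 -0.3517  0.06  ]
side yel 8 [285.   245.12] [283 244   5   3] [ 0.5991 -0.0502  0.06  ]
side yel 12 [292.75 255.75] [291 254   5   4] [ 0.5698 -0.0141  0.06  ]
side yel 11 [273.55 261.82] [271 261   6   3] [0.606  0.0166 0.06  ]
side brass 37 [348.22 187.7 ] [341 186  15   4] [ 0.5135 -0.4053  0.03  ]
```

Run:
```python
from h import *
T=load("top0.npz");S=load("side0.npz")
core=np.array([.5141,-.3942])
def info(n,p):
    d=p[:2]-core; print(n,p[:2].round(4),"dist",np.linalg.norm(d).round(3),"heading",np.degrees(np.arctan2(d[1],d[0])).round(0))
for a,c,b,m in blobs(T["frame"],(40,120,40),(85,255,255),60): info("green",onz(T,c,.05)[0])
for a,c,b,m in blobs(T["frame"],(125,100,40),(160,255,255),60): info("purple",onz(T,c,.05)[0])
for c in((385,225),(391,295)): info("plain",onz(T,c,.055)[0])
g=[]
for nm,s in(("T",T),("S",S)):
    im=s["frame"]; hsv=cv2.cvtColor(im,cv2.COLOR_BGR2HSV)
    m=cv2.inRange(hsv,(0,170,90),(6,255,255))|cv2.inRange(hsv,(174,170,90),(180,255,255))
    n,l,st,c=cv2.connectedComponentsWithStats(m)
    for i in range(1,n):
        if st[i,4]>60:
            pts=np.argwhere(l==i)[:,::-1].astype(np.float32); r=cv2.minAreaRect(pts); bp=cv2.boxPoints(r)
            e=bp[np.argsort(bp[:,0]+ (bp[:,1] if nm=="T" else 0))]
            print(nm,st[i],c[i].round(1),r, onz(s,[c[i]],.072).round(4)); 
            g.append((c[i],bp))
p,e=tri(T,g[0][0],S,g[-1][0]);print("tri",p.round(4),e)
for t in(60,254),: pass
# depth checks
for nm,s,uv in(("core top",T,(456,254)),("stage",T,(314,216)),("cover",T,(235,210)),("grip",T,(253,270))):
    z=s["z_map"][uv[1],uv[0]];o,d=ray(s,uv);print(nm,(o+d[0]*z).round(4))
```

```text
green [ 0.5206 -0.4893] dist 0.095 heading -86.0
green [ 0.4238 -0.3712] dist 0.093 heading 166.0
purple [ 0.6106 -0.3524] dist 0.105 heading 23.0
plain [ 0.5895 -0.2266] dist 0.184 heading 66.0
plain [ 0.4229 -0.2342] dist 0.184 heading 120.0
T [250 257   8  26 151] [253.6 269.5] ((253.62416076660156, 269.5103454589844), (5.813183784484863, 25.328872680664062), 4.763641834259033) [[0.4898 0.0856 0.072 ]]
S [305 280  27  10 103] [317.5 285.1] ((317.9360046386719, 284.85198974609375), (26.83281898498535, 5.277120590209961), 10.304845809936523) [[0.4871 0.0871 0.072 ]]
tri [0.4887 0.0856 0.0705] 0.0023371046382734354
core top [ 0.5153 -0.3932  0.0599]
stage [ 0.6206 -0.0575  0.0242]
cover [0.631  0.1282 0.0741]
grip [0.4885 0.0864 0.0757]
```

```bash
cat >> h.py <<'E'
from scipy.spatial.transform import Rotation as Ro
def state():
    from plant import ctrl
    o=ctrl.get_obs(); R=Ro.from_euler("xyz",o["orientation"],degrees=True).as_matrix()
    h=np.degrees(np.arctan2(R[1,2],R[0,2])); return o,np.array(o["tool_pos"]),R,h
def plan(target,heading=None):
    o,p,R,h=state()
    hh=h if heading is None else heading
    c,s=np.cos(np.radians(hh)),np.sin(np.radians(hh))
    d=np.array(target)-p
    print("t",round(o["clock"],2),"p",p.round(4),"h",round(h,2),"tilt x",R[:,0].round(3),"open",round(o["opening"],4),"F",o["force"].round(1))
    print("roll",round(h-hh,2),"offset",np.round([-d[2],-s*d[0]+c*d[1],c*d[0]+s*d[1]],4))
E
python3 -c "
from h import *
plan([.5144,-.3938,.10],130)"
```

```text
t 0.1 p [ 0.2693 -0.6185  0.2257] h 113.53 tilt x [-0.001  0.001 -1.   ] open 0.0875 F [ 0.2  0.7 -0.5]
roll -16.47 offset [ 0.1257 -0.3321  0.0146]
```

Call:
servo_tool:
  motion:
    - {"offset": [0.01, 0, 0], "roll": -8.2, "claw": 1}
    - {"offset": [0.01, 0, 0], "roll": -8.2, "claw": 1}
    - {"offset": [0, -0.03, 0.002], "roll": 0, "claw": 1}
    - {"offset": [0.01, -0.05, 0.002], "roll": 0, "claw": 1}
    - {"offset": [0.01, -0.06, 0.002], "roll": 0, "claw": 1}
    - {"offset": [0.015, -0.06, 0.002], "roll": 0, "claw": 1}
    - {"offset": [0.015, -0.06, 0.002], "roll": 0, "claw": 1}
    - {"offset": [0.015, -0.042, 0.002], "roll": 0, "claw": 1}
    - {"offset": [0.01, -0.03, 0.0026], "roll": 0, "claw": 1}
    - {"offset": [0, 0, 0], "roll": 0, "claw": 1}
    - {"offset": [0, 0, 0], "roll": 0, "claw": 1}

```text
clock: 1.48
tool_pos: [0.5145, -0.3945, 0.1314]
orientation: [36.3, 90.0, 166.3]
force: [0.7, 0.4, 0.4]
opening: 0.0878
```

Run:
```python
from h import *
from plant import ctrl
plan([.5144,-.3938,.021],130)
for n in("side","top"):
    s=ctrl.snapshot(n); np.savez(f"{n}1.npz",**s); cv2.imwrite(f"pics/{n}1.png",s["frame"])
S=load("side1.npz");cv2.imwrite("pics/side1c.png",cv2.resize(S["frame"][80:280,220:460],None,fx=3,fy=3))
```

```text
t 1.48 p [ 0.5145 -0.3945  0.1314] h 129.96 tilt x [-0.001  0.    -1.   ] open 0.0878 F [0.7 0.4 0.4]
roll -0.04 offset [ 0.1104 -0.0004  0.0006]
```

View pics/side1c.png

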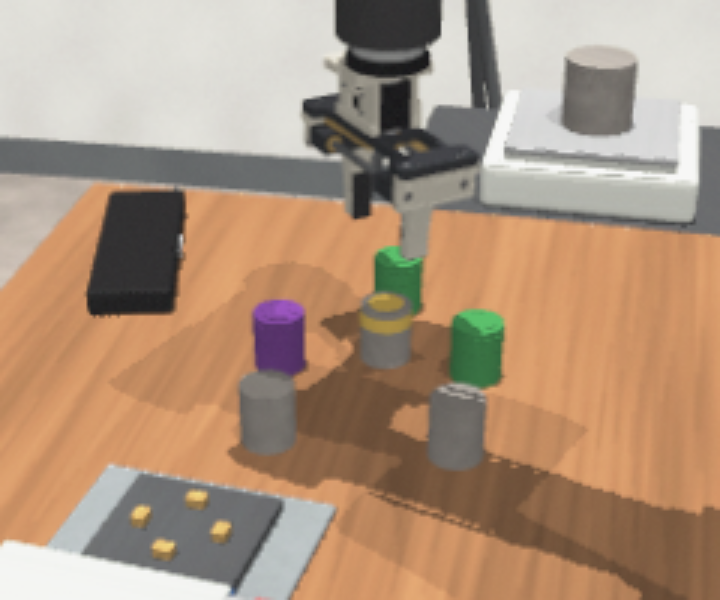

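The gripper hangs centred over the banded core, which is at crop (387,330). The fingers straddle it with space before the green and purple decoys, so I descend and close.

Call:
servo_tool:
  motion:
    - {"offset": [0.03, 0, 0], "roll": 0, "claw": 1}
    - {"offset": [0.03, 0, 0], "roll": 0, "claw": 1}
    - {"offset": [0.03, 0, 0], "roll": 0, "claw": 1}
    - {"offset": [0.02, 0, 0], "roll": 0, "claw": 1}
    - {"offset": [0, 0, 0], "roll": 0, "claw": 1}
    - {"offset": [0, 0, 0], "roll": 0, "claw": 0.4}
    - {"offset": [0, 0, 0], "roll": 0, "claw": -0.2}
    - {"offset": [0, 0, 0], "roll": 0, "claw": -0.2}
    - {"offset": [0, 0, 0], "roll": 0, "claw": -0.2}
    - {"offset": [0, 0, 0], "roll": 0, "claw": -0.2}

```text
clock: 2.82
tool_pos: [0.5146, -0.3943, 0.0219]
orientation: [11.2, 90.0, 141.1]
force: [-1.2, 1.9, 4.0]
opening: 0.0493
```

Run:
```python
from h import *
from plant import ctrl
plan([.5144,-.3938,.17],130)
S=ctrl.snapshot("side");cv2.imwrite("pics/side2c.png",cv2.resize(S["frame"][80:280,220:460],None,fx=3,fy=3))
```

```text
t 2.83 p [ 0.5146 -0.3943  0.0219] h 129.94 tilt x [-0.  0. -1.] open 0.0493 F [-1.2  1.9  4. ]
roll -0.06 offset [-0.1481 -0.0002  0.0005]
```

View pics/side2c.png

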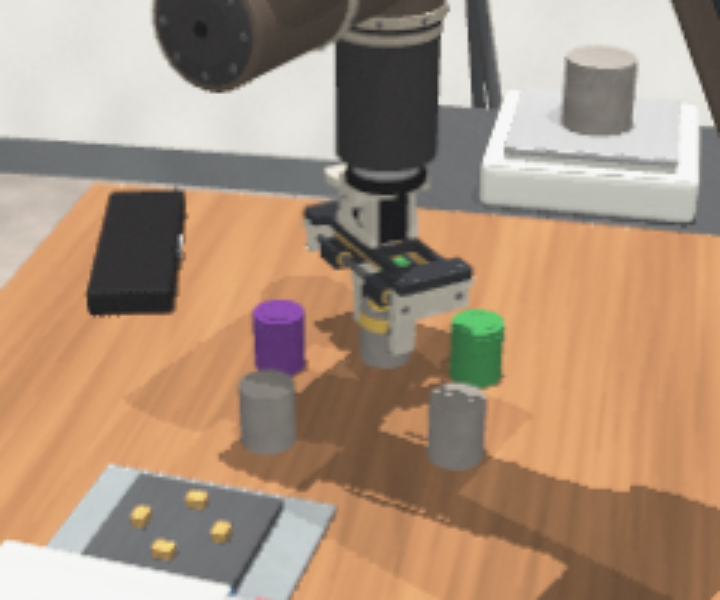

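The core is gripped, with the opening at 49.3 mm. I lift it straight up, then move across.

Call:
servo_tool:
  motion:
    - {"offset": [-0.01, 0, 0], "roll": 0, "claw": -0.2}
    - {"offset": [-0.03, 0, 0], "roll": 0, "claw": -0.2}
    - {"offset": [-0.04, 0, 0], "roll": 0, "claw": -0.2}
    - {"offset": [-0.035, 0, 0], "roll": 0, "claw": -0.2}
    - {"offset": [-0.015, 0, 0], "roll": 7, "claw": -0.2}
    - {"offset": [0, 0, 0], "roll": 10, "claw": -0.2}
    - {"offset": [0, 0, 0], "roll": 10, "claw": -0.2}
    - {"offset": [0, 0, 0], "roll": 10, "claw": -0.2}
    - {"offset": [0, 0, 0], "roll": 8, "claw": -0.2}
    - {"offset": [0, 0, 0], "roll": 0, "claw": -0.2}

```text
clock: 4.12
tool_pos: [0.5146, -0.3944, 0.1515]
orientation: [44.3, 90.0, 129.3]
force: [0.3, -0.4, -2.8]
opening: 0.0498
```

Run:
```python
from h import *
plan([.6196,-.0559,.13],84.9)
```

```text
t 4.12 p [ 0.5146 -0.3944  0.1515] h 84.98 tilt x [-0.  0. -1.] open 0.0498 F [ 0.3 -0.4 -2.8]
roll 0.08 offset [ 0.0215 -0.0745  0.3465]
```

Call:
servo_tool:
  motion:
    - {"offset": [0, -0.005, 0.02], "roll": 0, "claw": -0.2}
    - {"offset": [0, -0.009, 0.04], "roll": 0, "claw": -0.2}
    - {"offset": [0, -0.011, 0.055], "roll": 0, "claw": -0.2}
    - {"offset": [0, -0.012, 0.06], "roll": 0, "claw": -0.2}
    - {"offset": [0, -0.012, 0.06], "roll": 0, "claw": -0.2}
    - {"offset": [0, -0.011, 0.055], "roll": 0, "claw": -0.2}
    - {"offset": [0.01, -0.01, 0.04], "roll": 0, "claw": -0.2}
    - {"offset": [0.01, -0.0045, 0.0165], "roll": 0, "claw": -0.2}
    - {"offset": [0, 0, 0], "roll": 0, "claw": -0.2}
    - {"offset": [0, 0, 0], "roll": 0, "claw": -0.2}

```text
clock: 5.38
tool_pos: [0.6192, -0.0565, 0.1316]
orientation: [125.9, 90.0, -149.2]
force: [-0.4, 0.1, -2.8]
opening: 0.0497
```

Run:
```python
from h import *
from plant import ctrl
plan([.6196,-.0559,.0419],84.9)
for n in("side","top"):
    s=ctrl.snapshot(n); np.savez(f"{n}3.npz",**s)
    for a,c,b,m in blobs(s["frame"],(20,120,100),(34,255,255)): print(n,a,c,b)
S=load("side3.npz");cv2.imwrite("pics/side3c.png",cv2.resize(S["frame"][150:350,200:440],None,fx=3,fy=3))
S=load("top3.npz");cv2.imwrite("pics/top3c.png",cv2.resize(S["frame"][150:330,180:400],None,fx=3,fy=3))
```

```text
t 5.38 p [ 0.6192 -0.0565  0.1316] h 84.97 tilt x [-0. -0. -1.] open 0.0497 F [-0.4  0.1 -2.8]
roll 0.07 offset [ 0.0897 -0.0004  0.0006]
side 62 [280.77 212.45] [275 207  12  10]
top 14 [299.29 216.36] [298 215   4   4]
top 17 [312.59 216.47] [307 216  12   2]
top 25 [312.32 230.32] [310 228   6   5]
```

View pics/side3c.png

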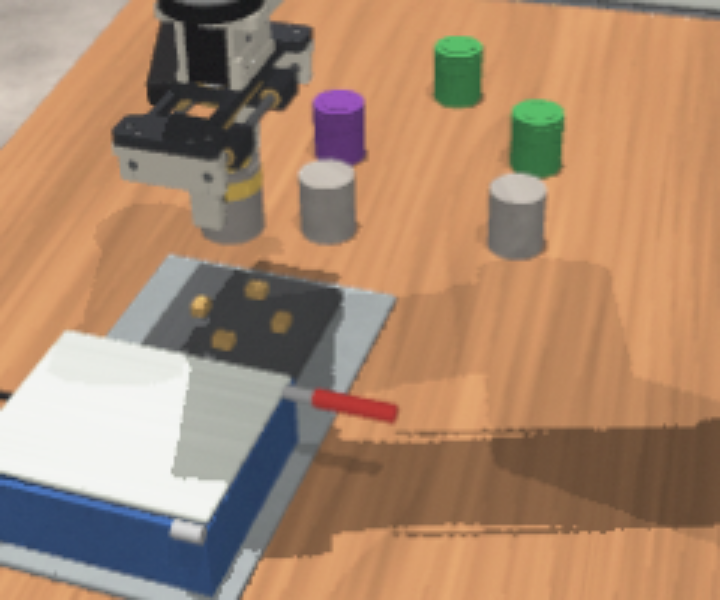

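View pics/top3c.png

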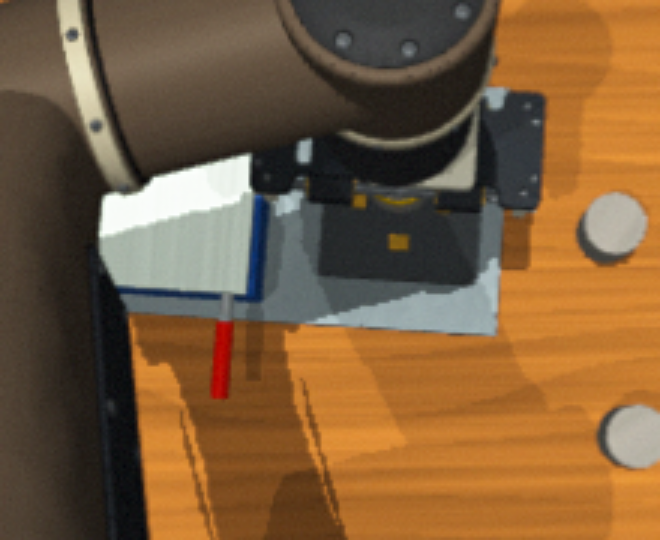

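Run:
```python
from h import *
S=load("side0.npz");T=load("top0.npz")
for a,c,b,m in blobs(S["frame"],(15,110,60),(34,255,255),5):
    if 255<c[0]<305 and 235<c[1]<275: print(a,c,b,onz(S,c,.028)[0].round(4))
# dark plate corners in top
hsv=cv2.cvtColor(T["frame"],cv2.COLOR_BGR2HSV)
for nm,s,box in(("T",T,(275,180,355,255)),("S",S,(235,230,335,285))):
    x0,y0,x1,y1=box
    m=np.zeros((480,640),np.uint8); g=s["frame"].max(2); m[y0:y1,x0:x1]=(g[y0:y1,x0:x1]<95)*255
    m=cv2.morphologyEx(m,cv2.MORPH_CLOSE,np.ones((9,9),np.uint8))
    n,l,st,c=cv2.connectedComponentsWithStats(m); i=1+np.argmax(st[1:,4]); print(nm,st[i],c[i],onz(s,c[i],.02).round(4))
```

```text
31 [285.06 246.  ] [282 244   7   5] [ 0.6126 -0.0888  0.028 ]
30 [266.5 251.5] [264 249   6   6] [ 0.6503 -0.0577  0.028 ]
30 [293.2  256.43] [291 254   6   6] [ 0.5813 -0.0521  0.028 ]
36 [273.92 262.64] [271 260   7   6] [ 0.6192 -0.0195  0.028 ]
T [ 286  191   56   54 2733] [313.75265276 217.6604464 ] [[ 0.6172 -0.0567  0.02  ]]
S [297 248  17  28  53] [305.52830189 261.60377358] [[ 0.5503 -0.0486  0.02  ]]
```

Call:
servo_tool:
  motion:
    - {"offset": [0.02, 0.001, 0.001], "roll": 0, "claw": -0.2}
    - {"offset": [0.025, 0, 0], "roll": 0, "claw": -0.2}
    - {"offset": [0.02, 0, 0], "roll": 0, "claw": -0.2}
    - {"offset": [0.012, 0, 0], "roll": 0, "claw": -0.2}
    - {"offset": [0, 0, 0], "roll": 0, "claw": -0.2}
    - {"offset": [0, 0, 0], "roll": 0, "claw": -0.2}

```text
clock: 6.22
tool_pos: [0.6192, -0.0551, 0.0555]
orientation: [-83.8, 89.9, 1.1]
force: [-0.1, 0.3, -3.0]
opening: 0.0493
```

Run:
```python
from h import *
from plant import ctrl
plan([.618,-.0554,.0419],84.9)
for n in("side","top"):
    s=ctrl.snapshot(n); np.savez(f"{n}4.npz",**s)
S=load("side4.npz");cv2.imwrite("pics/side4c.png",cv2.resize(S["frame"][180:300,220:360],None,fx=5,fy=5))
```

```text
t 6.22 p [ 0.6192 -0.0551  0.0555] h 84.93 tilt x [ 0.001  0.    -1.   ] open 0.0493 F [-0.1  0.3 -3. ]
roll 0.03 offset [ 0.0136  0.0012 -0.0005]
```

View pics/side4c.png

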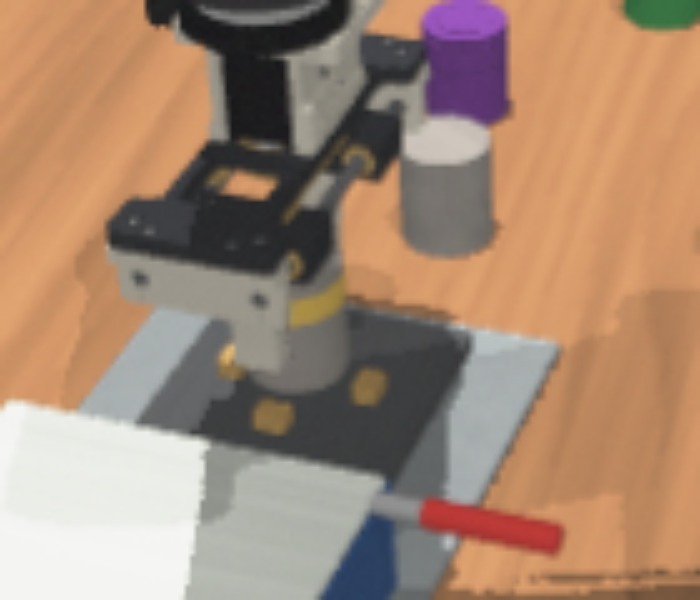

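Run:
```python
from h import *
S=load("side4.npz")
print(onz(S,[(280.1,252.9)],.0336))
```

```text
[[ 0.61361131 -0.05200578  0.0336    ]]
```

Call:
servo_tool:
  motion:
    - {"offset": [0.005, 0.0005, -0.001], "roll": 0, "claw": -0.2}
    - {"offset": [0.004, 0, 0], "roll": 0, "claw": -0.2}
    - {"offset": [0.002, 0, 0], "roll": 0, "claw": -0.2}
    - {"offset": [0.001, 0, 0], "roll": 0, "claw": -0.2}
    - {"offset": [0, 0, 0], "roll": 0, "claw": -0.2}

```text
clock: 6.95
tool_pos: [0.618, -0.0558, 0.0425]
orientation: [113.2, 90.0, -161.9]
force: [-0.1, 0.1, -3.5]
opening: 0.0495
```

Call:
servo_tool:
  motion:
    - {"offset": [0.001, 0, 0], "roll": 0, "claw": -0.2}
    - {"offset": [0.0005, 0, 0], "roll": 0, "claw": -0.2}
    - {"offset": [0, 0, 0], "roll": 0, "claw": -0.2}

```text
clock: 7.32
tool_pos: [0.6182, -0.0558, 0.0419]
orientation: [-88.0, 90.0, -3.0]
force: [-3.7, 1.2, 5.6]
opening: 0.0498
```

It has touched down: vertical force went from −3.5 to +5.6 N. I release now.

Call:
servo_tool:
  motion:
    - {"offset": [0, 0, 0], "roll": 0, "claw": 0.2}
    - {"offset": [0, 0, 0], "roll": 0, "claw": 0.4}
    - {"offset": [0, 0, 0], "roll": 0, "claw": 0.6}
    - {"offset": [0, 0, 0], "roll": 0, "claw": 0.8}
    - {"offset": [0, 0, 0], "roll": 0, "claw": 0.8}

```text
clock: 7.95
tool_pos: [0.618, -0.0558, 0.041]
orientation: [121.3, 90.0, -153.8]
force: [0.1, -0.2, 0.3]
opening: 0.0781
```

Run:
```python
from h import *
from plant import ctrl
plan([.618,-.0554,.12],84.9)
S=ctrl.snapshot("side")
cv2.imwrite("pics/side5c.png",cv2.resize(S["frame"][180:300,220:360],None,fx=5,fy=5))
```

```text
t 7.95 p [ 0.618  -0.0558  0.041 ] h 84.94 tilt x [-0. -0. -1.] open 0.0781 F [ 0.1 -0.2  0.3]
roll 0.04 offset [-0.079   0.0001  0.0004]
```

View pics/side5c.png

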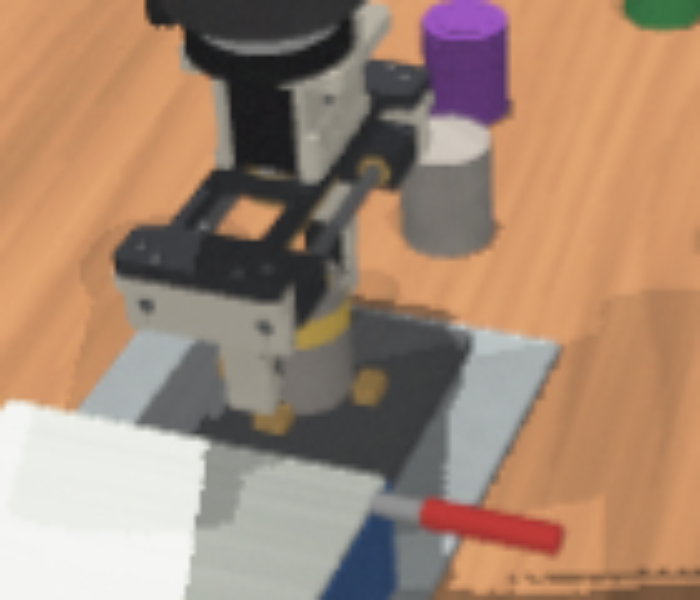

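The core stands between the stops, with the fingers clear of it. I go straight up and move off over the grip side so I can see the core.

Call:
servo_tool:
  motion:
    - {"offset": [-0.01, 0, 0], "roll": 0, "claw": 0.8}
    - {"offset": [-0.03, 0, 0], "roll": 0, "claw": 0.8}
    - {"offset": [-0.05, 0, 0], "roll": 0, "claw": 0.8}
    - {"offset": [-0.03, 0, 0], "roll": 0, "claw": 0.8}
    - {"offset": [0, 0.03, 0.02], "roll": 0, "claw": 0.8}
    - {"offset": [0, 0.05, 0.04], "roll": 0, "claw": 0.8}
    - {"offset": [0, 0.04, 0.05], "roll": 0, "claw": 0.8}
    - {"offset": [0, 0.02, 0.02], "roll": 0, "claw": 0.8}
    - {"offset": [0, 0, 0], "roll": 0, "claw": 0.8}

```text
clock: 9.12
tool_pos: [0.4912, 0.0851, 0.1623]
orientation: [-51.1, 89.9, 34.0]
force: [-0.3, -0.7, -0.2]
opening: 0.0788
```

Run:
```python
from h import *
from plant import ctrl
plan([.4808,.0864,.12],84.9)
for n in("side","top"):
    s=ctrl.snapshot(n); np.savez(f"{n}6.npz",**s)
    for a,c,b,m in blobs(s["frame"],(20,120,100),(34,255,255)): print(n,a,c,b,onz(s,c,.08).round(4))
S=load("side6.npz");cv2.imwrite("pics/side6c.png",cv2.resize(S["frame"][180:300,220:360],None,fx=5,fy=5))
S=load("top6.npz");cv2.imwrite("pics/top6c.png",cv2.resize(S["frame"][150:330,180:400],None,fx=3,fy=3))
```

```text
t 9.12 p [0.4912 0.0851 0.1623] h 85.11 tilt x [ 0.002  0.001 -1.   ] open 0.0788 F [-0.3 -0.7 -0.2]
roll 0.21 offset [0.0423 0.0105 0.0003]
side 23 [274.09 236.61] [272 234   5   6] [[ 0.6249 -0.0513  0.08  ]]
side 72 [276.65 246.19] [269 241  18   9] [[ 0.6074 -0.016   0.08  ]]
side 8 [274.38 261.38] [272 261   5   2] [[0.5953 0.039  0.08  ]]
top 20 [314.7 201.2] [312 200   6   4] [[ 0.6459 -0.0602  0.08  ]]
top 171 [312.63 212.56] [306 206  15  14] [[ 0.619  -0.0548  0.08  ]]
top 34 [299.38 215.5 ] [297 212   7   7] [[ 0.6128 -0.0237  0.08  ]]
top 36 [327.78 216.83] [325 214   6   7] [[ 0.6081 -0.0898  0.08  ]]
top 10 [320.1 220.1] [316 216   8   8] [[ 0.6008 -0.0717  0.08  ]]
top 31 [312.39 229.94] [309 228   7   5] [[ 0.5781 -0.0533  0.08  ]]
top 11 [452.   282.64] [447 282  11   4] [[ 0.4473 -0.3737  0.08  ]]
```

View pics/side6c.png

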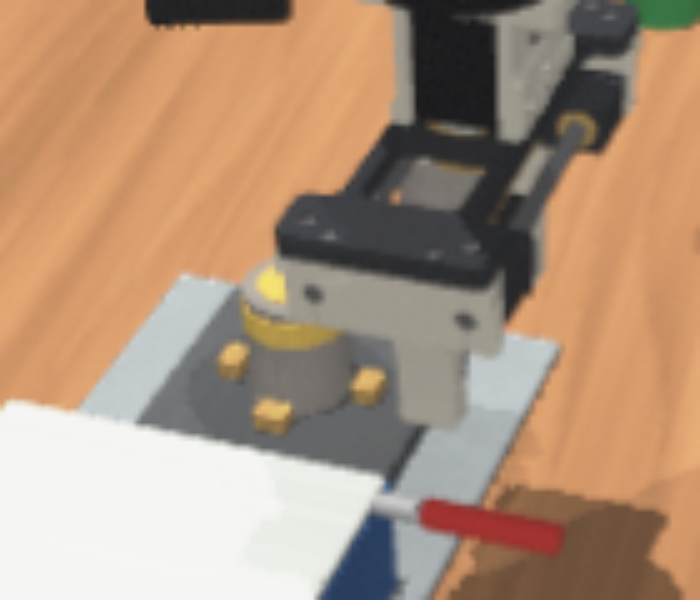

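View pics/top6c.png

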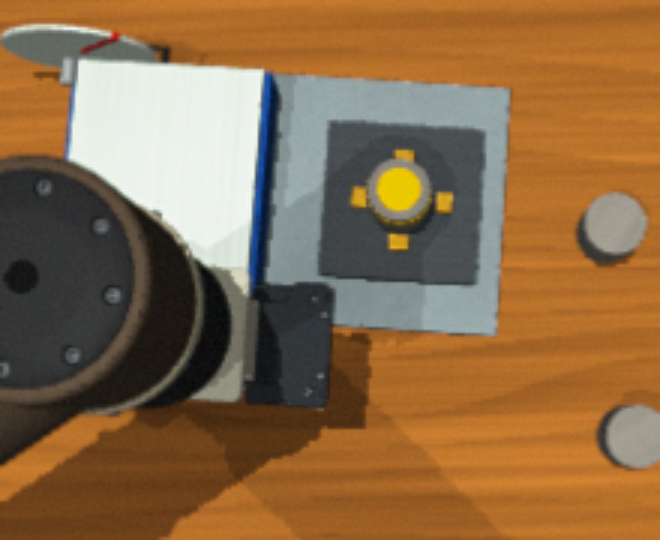

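In the top view the core's yellow disc is at (312.6,212.6), about 1.3 mm from the centre of the four stops, and the cover is shut. The side view shows it upright inside the stops. Next I go down on the red grip.

Call:
servo_tool:
  motion:
    - {"offset": [0.02, 0.009, 0.001], "roll": 0.2, "claw": 0.8}
    - {"offset": [0.03, 0, 0], "roll": 0, "claw": 0.8}
    - {"offset": [0.03, 0, 0], "roll": 0, "claw": 0.8}
    - {"offset": [0.02, 0, 0], "roll": 0, "claw": 0.8}
    - {"offset": [0.009, 0, 0], "roll": 0, "claw": 0.8}
    - {"offset": [0, 0, 0], "roll": 0, "claw": 0.8}
    - {"offset": [0, 0, 0], "roll": 0, "claw": 0.3}

```text
clock: 10.1
tool_pos: [0.4838, 0.0856, 0.0528]
orientation: [-60.1, 89.9, 24.6]
force: [0.3, 0.4, 0.2]
opening: 0.0733
```

Run:
```python
from h import *
from plant import ctrl
plan([.4825,.0866,.053],84.9)
S=ctrl.snapshot("side")
cv2.imwrite("pics/side7c.png",cv2.resize(S["frame"][200:320,240:380],None,fx=5,fy=5))
```

```text
t 10.1 p [0.4838 0.0856 0.0528] h 84.72 tilt x [ 0.001  0.001 -1.   ] open 0.0733 F [0.3 0.4 0.2]
roll -0.18 offset [-0.0002  0.0014  0.0009]
```

View pics/side7c.png

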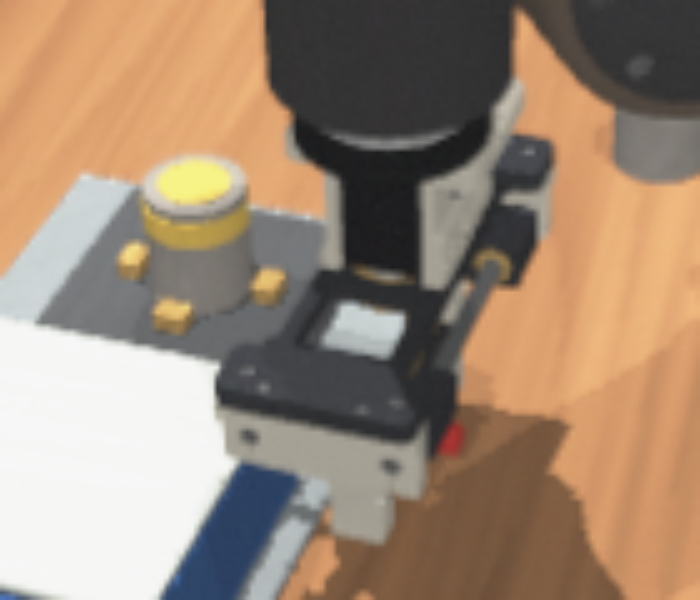

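The bar's red end shows at crop (452,440), between the fingers. The core stands free. I close on the bar.

Call:
servo_tool:
  motion:
    - {"offset": [0, 0, 0], "roll": 0, "claw": -0.3}
    - {"offset": [0, 0, 0], "roll": 0, "claw": -1}
    - {"offset": [0, 0, 0], "roll": 0, "claw": -1}
    - {"offset": [0, 0, 0], "roll": 0, "claw": -1}
    - {"offset": [0, 0, 0], "roll": 0, "claw": -1}
    - {"offset": [0, 0, 0], "roll": 0, "claw": -1}

```text
clock: 10.9
tool_pos: [0.483, 0.0853, 0.052]
orientation: [152.7, 90.0, -122.5]
force: [-0.6, -0.4, 0.3]
opening: 0.0132
```

The opening is 13.2 mm on the 14 mm bar. I lift along the arc, checking halfway.

Call:
servo_tool:
  motion:
    - {"offset": [-0.006, 0, 0.0002], "roll": 0, "claw": -1}
    - {"offset": [-0.0058, 0, 0.0003], "roll": 0, "claw": -1}
    - {"offset": [-0.0117, 0, 0.0015], "roll": 0, "claw": -1}
    - {"offset": [-0.0115, 0, 0.0026], "roll": 0, "claw": -1}
    - {"offset": [-0.0112, 0, 0.0035], "roll": 0, "claw": -1}
    - {"offset": [-0.0109, 0, 0.0045], "roll": 0, "claw": -1}
    - {"offset": [0, 0, 0], "roll": 0, "claw": -1}

```text
clock: 11.78
tool_pos: [0.484, 0.0971, 0.1105]
orientation: [-176.7, 89.9, -91.9]
force: [2.1, -9.3, -0.9]
opening: 0.0129
```

Run:
```python
from h import *
from plant import ctrl
plan([.4825,.0866,.053])
S=ctrl.snapshot("side")
cv2.imwrite("pics/side8.png",S["frame"])
```

```text
t 11.78 p [0.484  0.0971 0.1105] h 84.75 tilt x [-0.    -0.001 -1.   ] open 0.0129 F [ 2.1 -9.3 -0.9]
roll 0.0 offset [ 0.0575  0.0005 -0.0106]
```

View pics/side8.png

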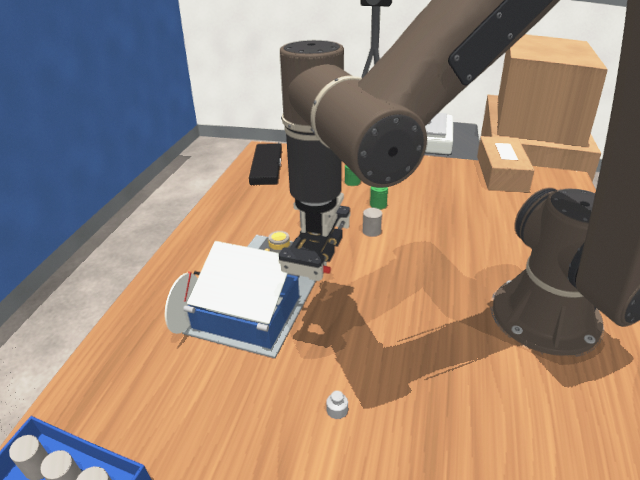

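The cover is rising, at about 25 degrees, with the core untouched behind it at (279,238). There is a mild sideways force of −9 N, so I trim the y travel slightly and continue.

Call:
servo_tool:
  motion:
    - {"offset": [-0.0104, 0, 0.0039], "roll": 0, "claw": -1}
    - {"offset": [-0.0099, 0, 0.0063], "roll": 0, "claw": -1}
    - {"offset": [-0.0093, 0, 0.0072], "roll": 0, "claw": -1}
    - {"offset": [-0.0087, 0, 0.008], "roll": 0, "claw": -1}
    - {"offset": [-0.004, 0, 0.0042], "roll": 0, "claw": -1}
    - {"offset": [-0.004, 0, 0.0045], "roll": 0, "claw": -1}
    - {"offset": [0, 0, 0], "roll": 0, "claw": -1}
    - {"offset": [0, 0, 0], "roll": 0, "claw": -1}

```text
clock: 12.82
tool_pos: [0.4869, 0.129, 0.1574]
orientation: [177.7, 89.7, -97.6]
force: [0.7, -16.1, 11.3]
opening: 0.0127
```

Run:
```python
from h import *
from plant import ctrl
plan([.4825,.0866,.053])
for n in("side","top"):
    s=ctrl.snapshot(n); np.savez(f"{n}9.npz",**s); cv2.imwrite(f"pics/{n}9.png",s["frame"])
S=load("side9.npz");cv2.imwrite("pics/side9c.png",cv2.resize(S["frame"][200:350,150:340],None,fx=4,fy=4))
S=load("top9.npz");cv2.imwrite("pics/top9c.png",cv2.resize(S["frame"][130:280,170:360],None,fx=4,fy=4))
```

```text
t 12.82 p [0.4869 0.129  0.1574] h 84.76 tilt x [-0.001 -0.005 -1.   ] open 0.0127 F [  0.7 -16.1  11.3]
roll 0.0 offset [ 0.1044  0.0005 -0.0426]
```

View pics/side9c.png

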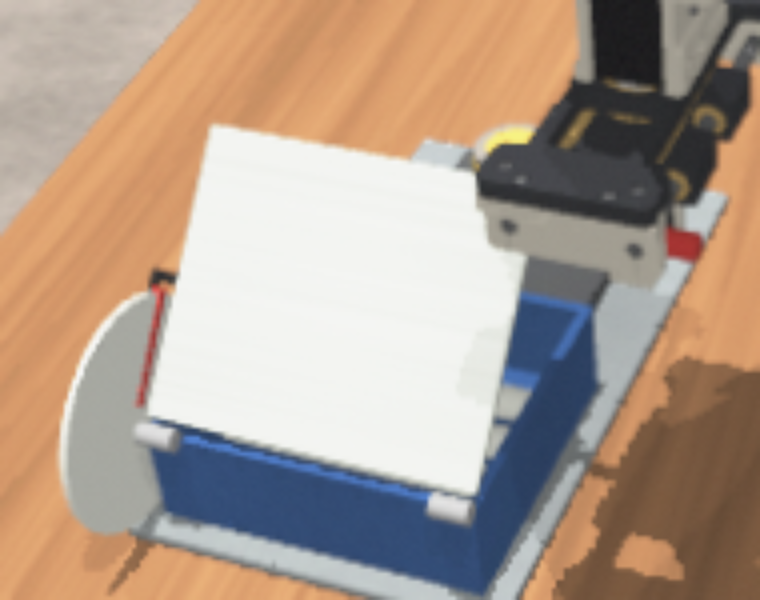

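View pics/top9c.png

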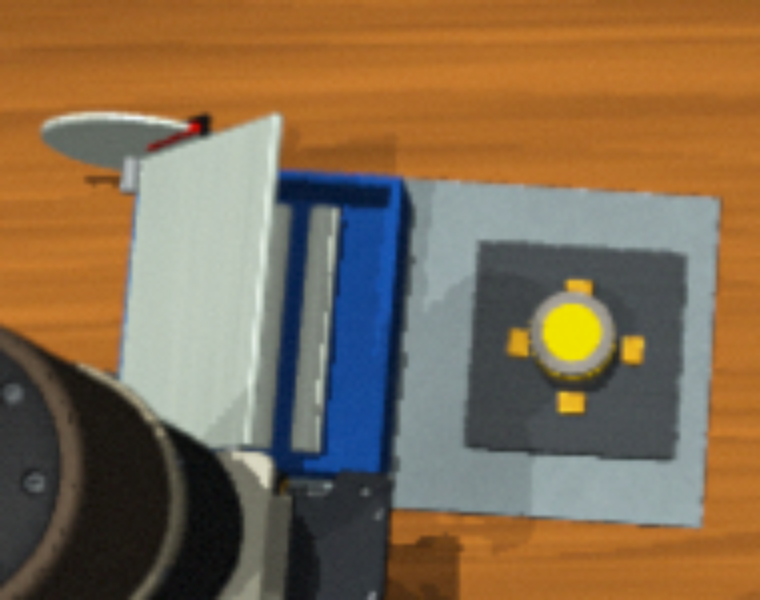

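Run:
```python
from h import *
T=load("top9.npz");S=load("side9.npz")
far,e=tri(T,(170+280/4,130+115/4),S,(150+211/4,200+126/4));print("far free corner",far.round(4),e)
# hinge line reference: stand axes; grip shut measured (.4888,.086,.072)
c,s=np.cos(np.radians(-5.1)),np.sin(np.radians(-5.1))
ex=np.array([c,s]);ey=np.array([-s,c])
hinge=np.array([.4888,.086])+.140*ex+.135*ey
r=far[:2]-hinge; print("hinge",hinge.round(4),"stand x,y",r@ex,r@ey,"z",far[2]-.072,"angle",np.degrees(np.arctan2(far[2]-.072,-(r@ey))),np.hypot(far[2]-.072,r@ey))
h2=onz(S,[(150+148/4,200+415/4)],.075)[0];print("hinge corner seen",h2, "stand",(h2[:2]-hinge)@ex,(h2[:2]-hinge)@ey)
# plane from depth on the cover
for nm,s_,box in(("S",S,(205,245,265,305)),("T",T,(208,175,230,225))):
    u,v=np.meshgrid(np.arange(box[0],box[2]),np.arange(box[1],box[3]));uv=np.c_[u.ravel(),v.ravel()]
    z=s_["z_map"][uv[:,1],uv[:,0]];ok=z>0;o,d=ray(s_,uv[ok]);P=o+d*z[ok][:,None]
    P0=np.median(P,0);n=np.linalg.svd(P-P.mean(0),full_matrices=False)[2][2];n*=np.sign(n[2]);print(nm,ok.sum(),"normal",n.round(3),"tilt",np.degrees(np.arccos(n[2])).round(2),"resid",np.abs((P-P.mean(0))@n).mean())
```

```text
far free corner [0.7217 0.0976 0.1806] 0.0005340932086976573
hinge [0.6402 0.208 ] stand x,y 0.0909237960709447 -0.10275338893922382 z 0.10860052270742739 angle 46.584691073544526 0.14950696462313004
hinge corner seen [0.72707916 0.20139756 0.075     ] stand 0.08707763875745428 0.001122363493660526
S 3590 normal [0.066 0.732 0.678] tilt 47.34 resid 0.0012512568199160865
T 1097 normal [0.069 0.742 0.667] tilt 48.18 resid 0.000767986973803107
```

Depth planes give 47.3 and 48.2 degrees, the corner triangulation about 46.6, and the arm kinematics about 49. That is within tolerance but low, so I raise about 2 degrees and ease the radial push.

Call:
servo_tool:
  motion:
    - {"offset": [-0.002, 0, 0.001], "roll": 0, "claw": -1}
    - {"offset": [-0.002, 0, 0.001], "roll": 0, "claw": -1}
    - {"offset": [0, 0, 0], "roll": 0, "claw": -1}
    - {"offset": [0, 0, 0], "roll": 0, "claw": -1}
    - {"offset": [0, 0, 0], "roll": 0, "claw": -1}

```text
clock: 13.55
tool_pos: [0.4872, 0.1323, 0.1607]
orientation: [178.1, 89.8, -97.2]
force: [1.8, -9.0, 3.5]
opening: 0.0133
```

```bash
cat > ang.py <<'E'
from h import *
from plant import ctrl
import sys
k=sys.argv[1]
plan([.4825,.0866,.053])
for n,box in(("side",(205,245,265,305)),("top",(208,175,228,225))):
    s_=ctrl.snapshot(n); np.savez(f"{n}{k}.npz",**s_)
    u,v=np.meshgrid(np.arange(box[0],box[2]),np.arange(box[1],box[3]));uv=np.c_[u.ravel(),v.ravel()]
    z=s_["z_map"][uv[:,1],uv[:,0]];ok=z>0;o,d=ray(s_,uv[ok]);P=o+d*z[ok][:,None]
    n_=np.linalg.svd(P-P.mean(0),full_matrices=False)[2][2];n_*=np.sign(n_[2]);print(n,"tilt",np.degrees(np.arccos(n_[2])).round(2))
    x0,y0=(150,200) if n=="side" else (170,130)
    cv2.imwrite(f"pics/{n}{k}c.png",cv2.resize(s_["frame"][y0:y0+150,x0:x0+190],None,fx=4,fy=4))
    if n=="top":
        for a,c,b,m in blobs(s_["frame"],(20,120,100),(34,255,255),100): print("disc",a,c,onz(s_,c,.08).round(4))
E
python3 ang.py 10
```

```text
t 13.55 p [0.4872 0.1323 0.1607] h 84.75 tilt x [-0.    -0.003 -1.   ] open 0.0133 F [ 1.8 -9.   3.5]
roll 0.0 offset [ 0.1077  0.0005 -0.046 ]
side tilt 49.3
top tilt 50.2
disc 171 [312.63 212.56] [[ 0.619  -0.0548  0.08  ]]
```

View pics/side10c.png

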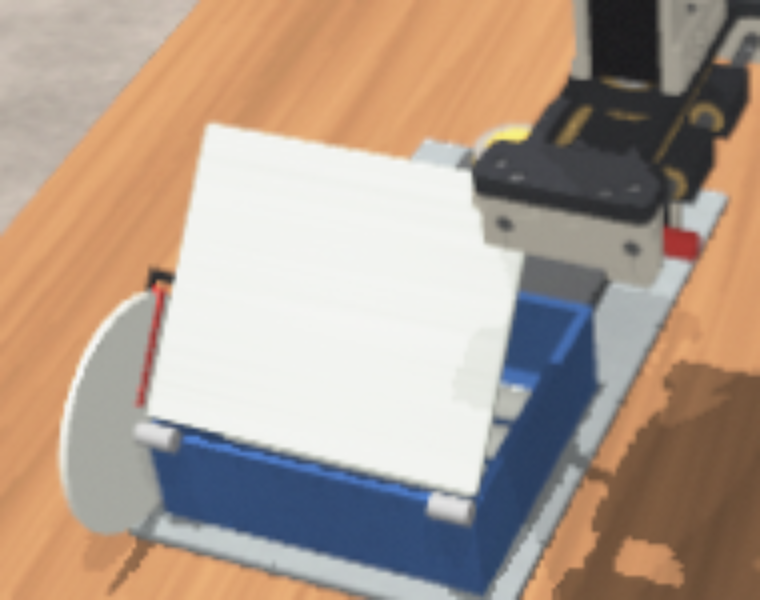

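Both views now give about 50 degrees, the pointer meets the red line at crop (158,285), and the disc on the core has not moved. I wait briefly to check it is steady, then hand in.

Call:
servo_tool:
  motion:
    - {"offset": [0, 0, 0], "roll": 0, "claw": -1}
    - {"offset": [0, 0, 0], "roll": 0, "claw": -1}
    - {"offset": [0, 0, 0], "roll": 0, "claw": -1}
    - {"offset": [0, 0, 0], "roll": 0, "claw": -1}

```text
clock: 14.15
tool_pos: [0.4872, 0.1323, 0.1607]
orientation: [178.0, 89.8, -97.3]
force: [1.8, -8.7, 3.3]
opening: 0.0129
```

```bash
python3 ang.py 11
python3 - <<'E'
from h import *
from plant import ctrl
T0=load("top0.npz");T=load("top11.npz")
for n,(u,v) in dict(pa=(385,226),pb=(391,295),w=(161,310)).items():
    print(n,np.abs(T0["frame"][v-14:v+14,u-14:u+14].astype(int)-T["frame"][v-14:v+14,u-14:u+14]).mean().round(1))
cv2.imwrite("pics/top11.png",T["frame"])
E
```

```text
t 14.15 p [0.4872 0.1323 0.1607] h 84.75 tilt x [-0.    -0.003 -1.   ] open 0.0129 F [ 1.8 -8.7  3.3]
roll 0.0 offset [ 0.1077  0.0005 -0.046 ]
side tilt 49.32
top tilt 50.22
disc 171 [312.63 212.56] [[ 0.619  -0.0548  0.08  ]]
pa 9.6
pb 23.6
w 23.1
```

View pics/top11.png

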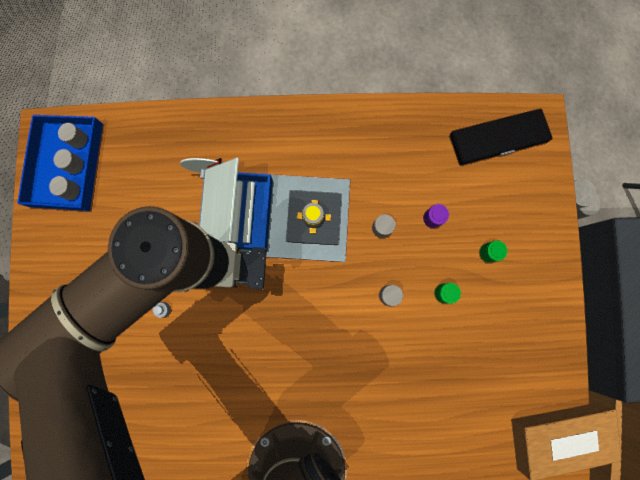

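The plain cores at (385,226) and (391,295) and the weight at (161,310) are where they started. The image differences there come from lighting and the arm partly covering the view. The pose is steady, so I hand in.

```bash
python3 -c "
from plant import ctrl
print(ctrl.close_job())"
```

```text
the job is handed in; nothing more can be done
None
```

The job is handed in at about 14 s of the 51 s allowed. The banded core is on the stage, and the gripper is holding the cover at about 50 degrees. The hand-in reported no verdict.

- **Core:** I set it down gently (about 6 N at contact) and let go with the cover shut. In the top view its yellow disc is about 1.3 mm from the centre of the stops. It looks upright in the side view and did not move while the cover was raised.
- **Cover:** It is held by the red grip, with the fingers closed to 13 mm on the 14 mm bar. The depth planes give 49.3 degrees (side camera) and 50.2 degrees (top camera), and the pointer meets the red line. The pose was steady over the last 0.6 s.
- **Plain cores and weight:** They appear in the same places as at the start. I checked this by eye, because lighting changes and the arm in view made the image-difference numbers inconclusive.
- **Disagreements:**
  - The two cameras differ by 2–4 mm in absolute position, so I averaged them.
  - Before the last 2-degree adjustment, corner triangulation read about 46.6 degrees and the arm's own position about 49. I did not repeat those two afterwards.
  - About 9 N of sideways force remains at the grip.

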